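Start and seat a hold-down bolt in a deep well

ROBOT

A 7-joint arm with a two-finger parallel gripper is mounted at the origin on the work surface. World frame = base frame: x ahead of the robot, y to its left, z up, the work surface at z = 0. Lengths are in m, angles in rad, forces in N, time in s.
With the tool pointing down it reaches from about 0.4 to 0.85 m from the base axis. Payload 10.4 kg.
Tool frame: the origin (TCP) lies on the centre line of the jaws, within the pads' length; the fingertips stand 22 mm ahead of it and the grasp point (between the pads) lies 3 mm ahead of it; x points along the fingers, y is the direction in which the jaws open and shut, and the axes are right-handed (so a half turn about x gives the same grasp; the last joint's range is limited). The gripper opens to 87 mm and grips with 3 to 60 N. Pads are 19 mm wide; open, the fingers measure 117 mm over their backs; the gripper's body (75 mm by 190 mm) begins 51 mm behind the grasp point.
Start: joints at [-1.18, 0.332, -0.065, 1.46, 0.022, 1.35, -0.088], TCP at [0.251, 0.572, 0.245] pointing down, gripper open.
Joint ranges: [-2.6, 2.6], [-0.5, 2.12], [-1.47, 1.34], [0.16, 2.42], [-1.27, 4.41], [0.06, 2.06], [-2.6, 2.6]. Speed limits (rad/s): [2.22, 2.22, 2.79, 2.79, 3.14, 3.14, 3.14].

INTERFACE

Orientations are given as a unit quaternion [x, y, z, w].
In Python, from bench import * gives the robot as it stands.
- The arm moves only by the tool arm_command, never from a script. Its argument "targets" is one flat list of numbers, 7 for each row, row after row: the turn, a rotation vector about the tool's x, y, z in units of 45 degrees (1.0 is 45 degrees), then the shift along the tool's x, y, z in units of 25 mm (1.0 is 25 mm), then the opening, from 0 (shut) to 1 (fully open). In form: [wx, wy, wz, tx, ty, tz, fingers, wx, wy, wz, tx, ty, tz, fingers, ...]. A call has 1 to 12 rows; each row shifts and turns the pose as measured when the row begins, along the tool's axes as they then stand; what a row does not reach is not made up. A row lasts 1/12 s, in which the tool goes at most 41.7 mm and 7.16 degrees, less where a joint would pass 70% of its speed; a pose out of reach is approached as far as the arm can. A call with a number of a shift or a turn outside -1 to 1 is refused whole. A call with a gripper value outside its range is refused whole. The fingers move at their own pace and stop on an object; "newtons" is the grip in N (left out, the last holds). Time passes only in rows, so rows that do not move let the fingers close. It gives the time, the measured TCP pose, the force and the opening at its end, in the units of the state.
- read_state(): the state, without advancing time (a new reading comes with each control period).
- camera(name): name is "side" or "top" or "wrist"; returns the picture (420x560x3 uint8, red, green, blue); there is no depth.
- calibration(name): a dict with "camera_matrix" (3x3 intrinsics, pixels), "R" (3x3) and "t" (3): a world point X has camera coordinates R X + t; the wrist camera has in their place "tool_from_camera" (4x4, takes a point from camera to tool coordinates, whose origin is the TCP and whose axes are the tool frame's). Camera axes: x right, y down, z forward; pixel columns grow to the right and rows downward; lengths in m; the calibration is good to about 2 mm. A picture is of the moment at which its call begins: read the wrist's pose just before it. calibration takes no time and is no camera call.
- close_job(): hands the job in, once; it reports no verdict.
The state is a dict: "time": time; "joint_positions": joint angles; "joint_vel": joint speeds; "joint_torque": joint torques, N m; "ee_pos": TCP position; "eef_rot": TCP orientation; "ft_force": force on the tool from outside, world axes, zero at the start; "torque": the same for the moment, N m; "width": finger opening in m.
Only numpy, scipy, OpenCV 4.12 (cv2) and the standard library are available. Lean on these libraries where they do the work, as an engineer would, in place of code of your own. Each camera call takes 0.05 s, during which the arm holds its last target.

TASK

Bolt the stop block down: take the bolt with the wooden bar handle out of the rack, lower it down the deep hole in the block and, pressing only lightly, turn it to feel where its cross pin drops into the thread at the bottom; never force it. Then screw it gently clockwise until its collar is flush on the block, and let go. Leave the round-knobbed spare bolt in the rack.

Things in the scene. Friction and masses are not known exactly. Their poses are not given: they have to be found in the camera images.
- bolt_handle (a point): centre of the bolt's bar handle: dark wood, 60 mm long (along the bolt's x), 14 mm thick (y), 24 mm tall (z, up), to be gripped across its thickness. Below the bar: a thin steel neck 14 mm tall, 13 mm diameter, then the collar, then a steel guide 25 mm in diameter for 28 mm, then an 11 mm shank. The bolt weighs about 160 g.
- bolt_collar (a point): centre of the underside of the bolt's round steel collar (38 mm diameter, 6 mm thick), 30 mm below the handle's centre. At the start it rests on the rack and the bolt hangs upright; at the end it must rest on the block.
- bolt_tip (a point): lower end of the bolt, on its axis, 113 mm below the handle's centre. The last 8 mm is a nose with a tapered end. A cross pin, 6 mm in diameter and 25 mm long, passes through the shank parallel to the handle bar (along x), its underside 6 mm above the tip: its two ends are the bolt's two-start thread.
- block: fixed beech stop block, 130 mm (x) by 100 mm (y) by 85 mm tall, a dark 12 mm batten along the foot of each x side; origin at the centre of its underside, z up. A vertical well 29 mm in diameter goes down its middle. The force between bolt and block must stay below 30 N; all is rigid, so press with 3 to 8 N and move slowly.
- well_mouth (a point): centre of the well's mouth, in the block's top face, 85 mm above the bench.
- insert_top (a point): centre of the flat top of the steel threaded insert, in the well 63 mm below its mouth, with a 15 mm bore for the nose. Two opposite slots 9 mm wide in it are the thread mouths; their line lies 0.3 to 2.5 rad anticlockwise (from above) of the block's x, never measured (this point's axes are the block's): feel for it. Pin riding on the top: collar 14 mm above the block.
- insert_floor (a point): point on the well's axis at the insert's thread floor, 12 mm above the bench, where the pin lands after falling 10 mm through the mouths (collar then 4 mm above the block). Turning clockwise seen from above then leads it 4 mm down a ramp in about 1.0 rad, till the collar rests on the block; 1.2 to 1.35 rad from the drop is surely home, a hard stop comes after about 1.5 rad. Anticlockwise is blocked.
- rack: fixed plywood rack, 210 mm long (y), 70 mm wide, 90 mm tall; origin at the centre of its underside. Its 12 mm top board has two 31 mm holes, 50 mm either side of its middle along y, a bolt hanging in each; lift a bolt straight up at least 95 mm to clear it.
- spare_knob (a point): centre of the round wooden knob (38 mm diameter, 22 mm tall, its top 132 mm above the bench) of the spare bolt, which has no cross pin and hangs in the rack's other hole. Leave it there, and carry nothing into it.
Things that resemble listed ones, but are neither listed nor needed, are in the scene too. Leave any green look-alike of the part that bears bolt_handle alone.

How it is judged:
By the outcome, as a careful person would: the job done as asked, in the order asked, and still so for the second after the job is handed in, with the robot touching nothing.
It also fails if it takes over 72 s, if anything falls off the work surface, if the arm or the gripper's body presses on something with over 40 N, if the wrist force passes 120 N, or if a joint passes its speed limit or range.

## Working session

There is one attempt and no reset: what is moved stays moved. The work goes in short steps, Python scripts to look and compute and a tool call to move; the robot and the scene stay as the last step left them, time stands still between calls to the robot, and variables do not carry over. Pictures are saved under pics/ and viewed, and the job is handed in when it is done.

Besides the shell and the picture viewer there is one more tool, called as name(argument=value, ...), one argument or row to a line, values as JSON. arm_command: Moves the arm, as the interface text tells. Shifts and turns lie within -1 to 1; 1 stands for 25 mm of shift or 45 degrees of turn. Its arguments: {"type":"object","properties":{"targets":{"type":"array","items":{"type":"number","minimum":-1,"maximum":1}},"newtons":{"type":"number"}},"required":["targets"]}

```bash
ls; mkdir -p pics
python3 - <<'E'
from bench import *
import cv2
s=read_state();print(s)
for n in ["side","top","wrist"]:
    cv2.imwrite(f"pics/{n}0.png",camera(n)[:,:,::-1]); print(n,calibration(n))
E
```

```text
pics
{'time': 0.0, 'joint_positions': array([-1.17960564,  0.33286359, -0.06469719,  1.4609686 ,  0.02156814,
        1.34990571, -0.08849001]), 'joint_vel': array([-0.00035602,  0.00037091, -0.00059118,  0.0004116 , -0.00096927,
       -0.00161159, -0.00045332]), 'joint_torque': array([ 1.01404999e-04, -6.23239017e+01,  2.48180033e-02, -3.89910793e+01,
       -6.13106531e-02,  3.96322820e-02,  7.36893162e-05]), 'ee_pos': array([0.25114963, 0.57191293, 0.24374605]), 'eef_rot': array([ 0.14474317,  0.69211993, -0.14575281,  0.69193608]), 'ft_force': array([ 0.44531151,  0.07495566, -0.59687008]), 'torque': array([ 0.01311451, -0.00893635, -0.0063484 ]), 'width': 0.08652250215009402}
side {'camera_matrix': array([[503.67221539,   0.        , 275.97733393],
       [  0.        , 503.67221539, 217.47894784],
       [  0.        ,   0.        ,   1.        ]]), 'R': array([[ 0.95559557, -0.2940713 ,  0.01895195],
       [-0.14238467, -0.51707813, -0.84401233],
       [ 0.25799944,  0.80383598, -0.53598882]]), 't': array([-0.49584573,  0.12690323,  1.16704361])}
top {'camera_matrix': array
[... 194 characters left out ...]
200238],
       [-0.99522482, -0.00515691, -0.09747287],
       [ 0.09752696, -0.01155462, -0.99516581]]), 't': array([-0.10476417,  0.49764435,  0.88699113])}
wrist {'camera_matrix': array([[341.32087137,   0.        , 282.9072303 ],
       [  0.        , 341.32087137, 208.72320285],
       [  0.        ,   0.        ,   1.        ]]), 'tool_from_camera': array([[ 7.68672345e-05, -2.56501843e-01,  9.66543739e-01,
        -1.40054157e-01],
       [ 9.99999910e-01,  4.22673387e-04,  3.26413321e-05,
        -2.27479560e-04],
       [-4.16904878e-04,  9.66543649e-01,  2.56501852e-01,
        -7.09734958e-02],
       [ 0.00000000e+00,  0.00000000e+00,  0.00000000e+00,
         1.00000000e+00]])}
```

View pics/side0.png

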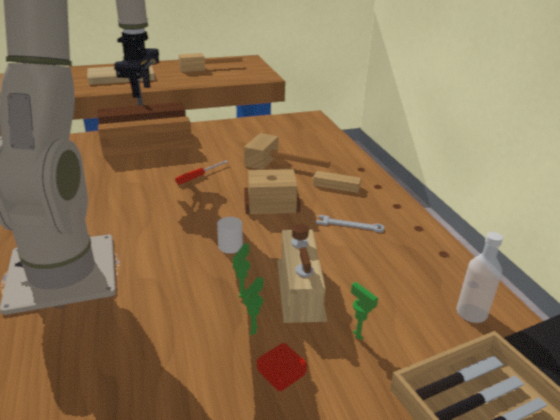

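View pics/top0.png

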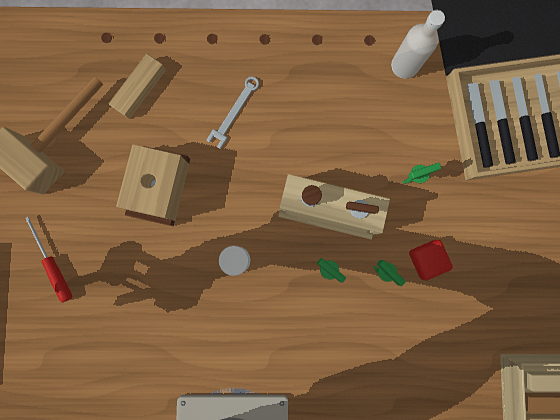

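View pics/wrist0.png

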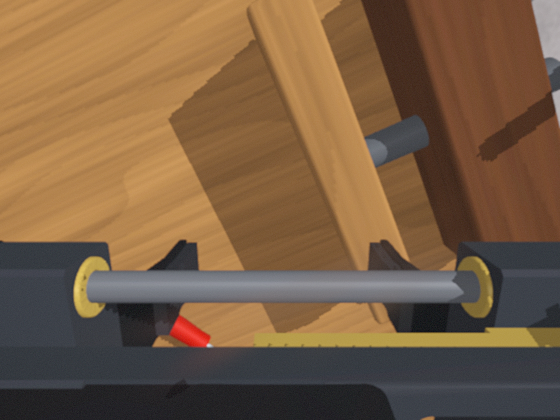

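Run:
```python
import cv2
t=cv2.imread("pics/top0.png")
cv2.imwrite("pics/top_rack.png",cv2.resize(t[165:250,265:405],None,fx=5.6,fy=5.6,interpolation=cv2.INTER_CUBIC))
cv2.imwrite("pics/top_block.png",cv2.resize(t[135:235,105:205],None,fx=6,fy=6,interpolation=cv2.INTER_CUBIC))
s=cv2.imread("pics/side0.png")
cv2.imwrite("pics/side_all.png",cv2.resize(s[140:330,220:350],None,fx=3.1,fy=3.1,interpolation=cv2.INTER_CUBIC))
```

```text
(no output)
```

View pics/top_rack.png

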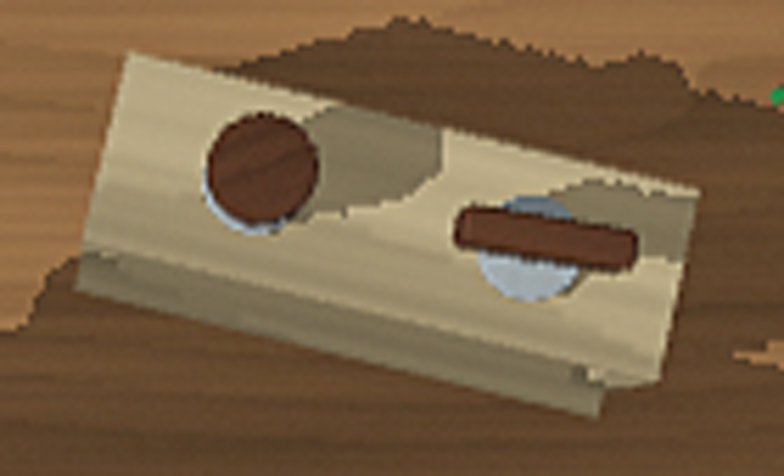

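View pics/top_block.png

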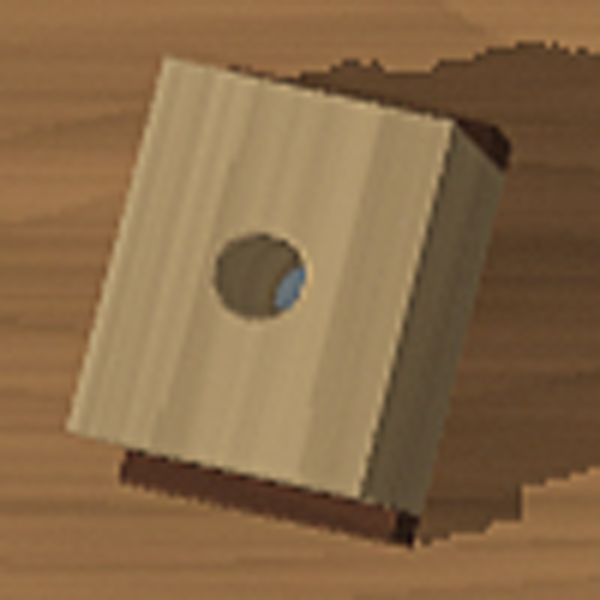

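View pics/side_all.png

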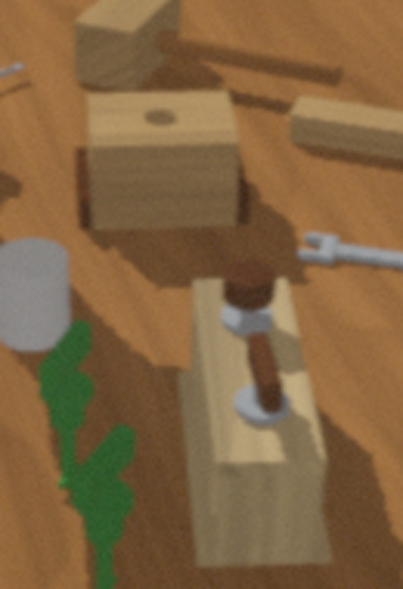

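```bash
cat > h.py <<'E'
import numpy as np
from bench import *
from scipy.spatial.transform import Rotation as Ro
def w(name,u,v,z,T=None):
    c=calibration(name);K=c["camera_matrix"]
    d=np.linalg.inv(K)@[u,v,1]
    if T is None:
        R,t=c["R"],c["t"];o=-R.T@t;d=R.T@d
    else:
        M=T@c["tool_from_camera"];o=M[:3,3];d=M[:3,:3]@d
    return o+d*(z-o[2])/d[2]
def tool():
    s=read_state();T=np.eye(4);T[:3,:3]=Ro.from_quat(s["eef_rot"]).as_matrix();T[:3,3]=s["ee_pos"];return T
def pr(name,X,T=None):
    c=calibration(name);K=c["camera_matrix"]
    if T is None: p=c["R"]@X+c["t"]
    else: 
        M=np.linalg.inv(T@c["tool_from_camera"]);p=M[:3,:3]@X+M[:3,3]
    q=K@p;return q[:2]/q[2]
def st():
    s=read_state();R=Ro.from_quat(s["eef_rot"]).as_matrix()
    print("t%.2f"%s["time"],"p",np.round(s["ee_pos"],4),"x",R[:,0].round(3),"y",R[:,1].round(3),"F",s["ft_force"].round(1),"w%.4f"%s["width"],"q",s["joint_positions"].round(2))
E
python3 - <<'E'
from h import *
def c(p,o,s): return [(p[0]+.5)/s-.5+o[0],(p[1]+.5)/s-.5+o[1]]
print("block")
for p in [(165,57),(455,120),(362,500),(67,432),(261,276)]: print(w("top",*c(p,(105,135),6),.085).round(4))
print("rack")
for p in [(132,52),(699,190),(657,380),(80,250)]: print(w("top",*c(p,(265,165),5.6),.090).round(4))
print("knob",w("top",*c((262,168),(265,165),5.6),.132))
for p in [(456,228),(637,252)]: print("bar",w("top",*c(p,(265,165),5.6),.130).round(4))
print("collar",w("top",*c((531,248),(265,165),5.6),.096).round(4))
print("side well",w("side",220+160/3.1,140+117/3.1,.085), "side collar",w("side",220+262/3.1,140+405/3.1,.096))
for p in [(252,336),(272,408)]: print("side bar",w("side",220+p[0]/3.1,140+p[1]/3.1,.132))
E
```

```text
block
[0.6294 0.2031 0.085 ]
[0.6084 0.105  0.085 ]
[0.4798 0.1323 0.085 ]
[0.502  0.2307 0.085 ]
[0.5549 0.1683 0.085 ]
rack
[ 0.5693 -0.1128  0.09  ]
[ 0.5206 -0.3155  0.09  ]
[ 0.4526 -0.2992  0.09  ]
[ 0.4979 -0.0945  0.09  ]
knob [ 0.52174397 -0.15592601  0.132     ]
bar [ 0.5019 -0.2219  0.13  ]
bar [ 0.494  -0.2834  0.13  ]
collar [ 0.4988 -0.2539  0.096 ]
side well [0.55593172 0.16708763 0.085     ] side collar [ 0.49840067 -0.25986171  0.096     ]
side bar [ 0.49983959 -0.23104307  0.132     ]
side bar [ 0.48626485 -0.30664967  0.132     ]
```

```bash
python3 -c "
from h import *
st()
s=read_state();R=Ro.from_quat(s['eef_rot']).as_matrix();print(R.round(3),np.degrees(np.arctan2(R[1,1],R[0,1])))"
```

```text
t0.15 p [0.2512 0.572  0.2439] x [-0.    -0.001 -1.   ] y [ 0.402  0.916 -0.001] F [0.3 0.3 0.7] w0.0869 q [-1.18  0.33 -0.06  1.46  0.02  1.35 -0.09]
[[-0.     0.402  0.916]
 [-0.001  0.916 -0.402]
 [-1.    -0.001  0.   ]] 66.29366438550467
```

arm_command(
  targets=[0.15, 0, 0, 0, 0, 1, 1, 0.15, 0, 0, 0, 0, 1, 1, 0.15, 0, 0, 0, 0, 1, 1, 0.15, 0, 0, 0, 0, 1, 1, 0.15, 0, 0, 0, 0, 1, 1, 0.15, 0, 0, 0, 0, 1, 1, 0.15, 0, 0, 0, 0, 1, 1, 0.15, 0, 0, 0, 0, 1, 1, 0.15, 0, 0, 0, 0, 1, 1, 0.15, 0, 0, 0, 0, 1, 1, 0.14, 0, 0, 0, 0, 1, 1],
)

```text
time: 1.07
ee_pos: [0.3862, 0.3487, 0.2388]
eef_rot: [-0.54, -0.453, 0.546, -0.453]
ft_force: [0.0, -0.1, 0.5]
width: 0.0871
```

```bash
cat >> h.py <<'E'
def go(target,psi,seg=None):
    """tool-frame shift in units and turn to reach target TCP, tool y at angle psi (deg), tool down"""
    s=read_state();R=Ro.from_quat(s["eef_rot"]).as_matrix()
    a=np.radians(psi);y=np.array([np.cos(a),np.sin(a),0]);x=np.array([0,0,-1.]);G=np.c_[x,y,np.cross(x,y)]
    rv=Ro.from_matrix(R.T@G).as_rotvec();d=np.array(target)-s["ee_pos"]
    print("turn units",(np.degrees(rv)/45).round(3),"shift now",(R.T@d/.025).round(3),"shift in target axes",(G.T@d/.025).round(3),"psi",np.degrees(np.arctan2(R[1,1],R[0,1])).round(2))
E
python3 -c "
from h import *
st();go((.498,-.2535,.245),-7.3)"
```

```text
t1.07 p [0.3862 0.3487 0.2388] x [-0.007 -0.005 -1.   ] y [ 0.984 -0.179 -0.006] F [ 0.  -0.1  0.5] w0.0871 q [-1.02  0.11  0.21  1.75 -0.02  1.3  -0.98]
turn units [-0.067  0.008  0.008] shift now [-0.15   8.72  22.895] shift in target axes [-0.249  7.496 23.324] psi -10.34
```

arm_command(
  targets=[-0.06, 0.01, 0.01, 0, 0.33, 1, 1, 0, 0, 0, 0, 0.33, 1, 1, 0, 0, 0, 0, 0.33, 1, 1, 0, 0, 0, 0, 0.33, 1, 1, 0, 0, 0, 0, 0.33, 1, 1, 0, 0, 0, 0, 0.33, 1, 1, 0, 0, 0, 0, 0.33, 1, 1, 0, 0, 0, 0, 0.33, 1, 1, 0, 0, 0, 0, 0.33, 1, 1, 0, 0, 0, 0, 0.33, 1, 1, 0, 0, 0, 0, 0.33, 1, 1, 0, 0, 0, 0, 0.33, 1, 1],
)

```text
time: 2.07
ee_pos: [0.4384, 0.0211, 0.2368]
eef_rot: [0.535, 0.464, -0.533, 0.463]
ft_force: [0.2, 0.2, 0.0]
width: 0.0866
```

```bash
python3 -c "
from h import *
st();go((.498,-.2535,.245),-7.3)"
```

```text
t2.07 p [0.4384 0.0211 0.2368] x [-0.     0.003 -1.   ] y [ 0.99  -0.141 -0.001] F [0.2 0.2 0. ] w0.0866 q [-0.72 -0.12  0.53  1.96  0.06  1.29 -0.35]
turn units [-0.018 -0.003  0.001] shift now [-0.358  3.905 10.539] shift in target axes [-0.328  3.759 10.592] psi -8.09
```

arm_command(
  targets=[-0.01, 0, 0, 0, 0.36, 1, 1, 0, 0, 0, 0, 0.36, 1, 1, 0, 0, 0, 0, 0.36, 1, 1, 0, 0, 0, 0, 0.36, 1, 1, 0, 0, 0, 0, 0.36, 1, 1, 0, 0, 0, 0, 0.36, 1, 1, 0, 0, 0, 0, 0.36, 1, 1, 0, 0, 0, 0, 0.36, 1, 1, 0, 0, 0, 0, 0.36, 1, 1, 0, 0, 0, 0, 0.36, 0.7, 1, 0, 0, 0, 0, 0, 0, 1],
)

```text
time: 2.98
ee_pos: [0.4941, -0.2494, 0.2359]
eef_rot: [0.534, 0.465, -0.532, 0.465]
ft_force: [-0.2, 0.1, -0.1]
width: 0.0869
```

Run:
```python
from h import *
import cv2
st();go((.498,-.2535,.245),-7.3)
T=tool();cv2.imwrite("pics/w1.png",camera("wrist")[:,:,::-1]);np.save("T1.npy",T)
cv2.imwrite("pics/t1.png",camera("top")[:,:,::-1])
```

```text
t2.98 p [ 0.4941 -0.2494  0.2359] x [ 0.002  0.002 -1.   ] y [ 0.991 -0.136  0.002] F [-0.2  0.1 -0.1] w0.0869 q [-0.37  0.23  0.88  1.7  -0.18  1.29  0.41]
turn units [-0.011 -0.003 -0.002] shift now [-0.365  0.176  0.139] shift in target axes [-0.365  0.174  0.141] psi -7.82
```

View pics/w1.png

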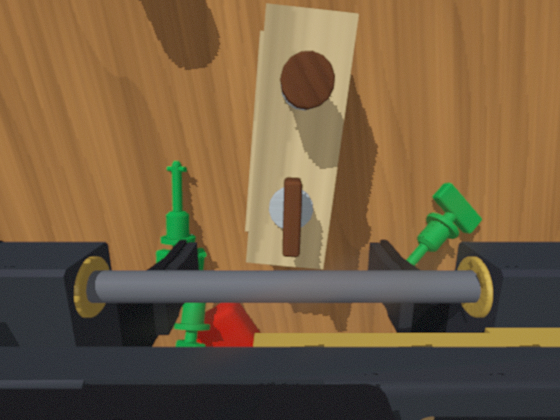

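Run:
```python
from h import *
import cv2
T=np.load("T1.npy")
im=cv2.imread("pics/w1.png");cv2.imwrite("pics/w1c.png",cv2.resize(im[160:275,240:350],None,fx=5,fy=5,interpolation=cv2.INTER_CUBIC))
for p in [(292,179),(291,256)]: print(w("wrist",*p,.13,T))
```

```text
[ 0.50355094 -0.22309219  0.13      ]
[ 0.49502045 -0.28272709  0.13      ]
```

View pics/w1c.png

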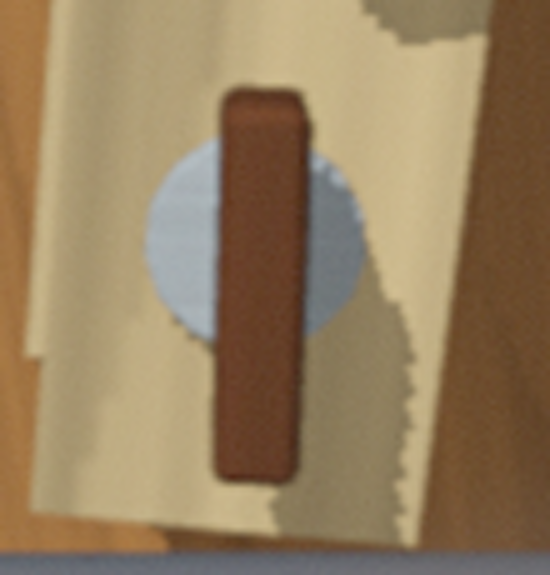

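arm_command(
  targets=[0.01, 0, 0, 0.4, 0.2, 0.1, 1, 0, 0, 0, 0.8, 0.01, 0.01, 1, 0, 0, 0, 0.8, 0, 0, 1, 0, 0, 0, 0.8, 0, 0, 1, 0, 0, 0, 0.7, 0, 0, 1, 0, 0, 0, 0.5, 0, 0, 1, 0, 0, 0, 0.2, 0, 0, 1, 0, 0, 0, 0, 0, 0, 1],
)

```text
time: 3.75
ee_pos: [0.5002, -0.2373, 0.1268]
eef_rot: [0.535, 0.469, -0.528, 0.464]
ft_force: [-1.4, -0.4, 1.0]
width: 0.087
```

Run:
```python
from h import *
import cv2
st();go((.499,-.253,.125),-8)
cv2.imwrite("pics/w2.png",camera("wrist")[:,:,::-1])
```

```text
t3.75 p [ 0.5002 -0.2373  0.1268] x [ 0.003  0.012 -1.   ] y [ 0.991 -0.131  0.002] F [-1.4 -0.4  1. ] w0.0870 q [-0.32  0.35  0.82  1.83 -0.3   1.09  0.48]
turn units [ 0.011 -0.016 -0.002] shift now [0.066 0.033 0.628] shift in target axes [0.074 0.038 0.627] psi -7.52
```

View pics/w2.png

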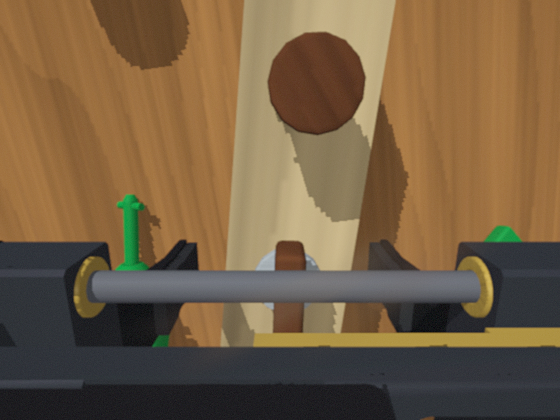

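arm_command(
  targets=[0.01, -0.016, 0, 0.03, 0.02, 0.3, 1, 0, 0, 0, 0.03, 0.02, 0.3, 1, 0, 0, 0, 0, 0, 0, 1],
)

```text
time: 4.05
ee_pos: [0.5008, -0.2528, 0.1282]
eef_rot: [0.534, 0.463, -0.532, 0.466]
ft_force: [-0.2, -0.6, 0.4]
width: 0.0868
```

Run:
```python
from h import *
import cv2
st();go((.499,-.253,.125),-8)
```

```text
t4.05 p [ 0.5008 -0.2528  0.1282] x [ 0.005 -0.002 -1.   ] y [ 0.991 -0.137  0.005] F [-0.2 -0.6  0.4] w0.0868 q [-0.3   0.37  0.83  1.81 -0.3   1.09  0.5 ]
turn units [ 0.003  0.001 -0.007] shift now [ 0.128 -0.07   0.016] shift in target axes [ 0.128 -0.069  0.016] psi -7.88
```

arm_command(
  newtons=30,
  targets=[0, 0, -0.005, 0.12, -0.07, 0, 1, 0, 0, 0, 0, 0, 0, 0, 0, 0, 0, 0, 0, 0, 0, 0, 0, 0, 0, 0, 0, 0, 0, 0, 0, 0, 0, 0, 0, 0, 0, 0, 0, 0, 0, 0, 0, 0, 0, 0, 0, 0, 0],
)

```text
time: 4.63
ee_pos: [0.4995, -0.2539, 0.1265]
eef_rot: [0.534, 0.463, -0.533, 0.465]
ft_force: [0.4, 0.6, -0.6]
width: 0.055
```

Run:
```python
from h import *
import cv2
st();go((.499,-.253,.125),-8)
cv2.imwrite("pics/w3.png",camera("wrist")[:,:,::-1])
cv2.imwrite("pics/s3.png",camera("side")[:,:,::-1])
```

```text
t4.63 p [ 0.4995 -0.2539  0.1265] x [ 0.003 -0.002 -1.   ] y [ 0.99  -0.139  0.004] F [ 0.4  0.6 -0.6] w0.0550 q [-0.3   0.37  0.83  1.82 -0.3   1.09  0.5 ]
turn units [ 0.     0.002 -0.005] shift now [ 0.059 -0.025 -0.031] shift in target axes [ 0.059 -0.024 -0.031] psi -7.98
```

View pics/s3.png

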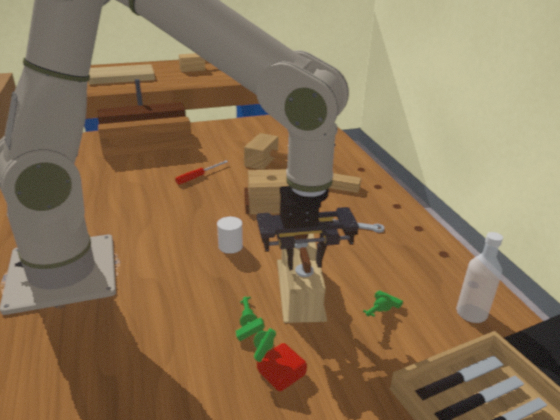

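arm_command(
  newtons=30,
  targets=[0, 0, -0.005, 0.04, -0.02, -0.03, 0, 0, 0, 0, 0, 0, 0, 0, 0, 0, 0, 0, 0, 0, 0, 0, 0, 0, 0, 0, 0, 0, 0, 0, 0, 0, 0, 0, 0, 0, 0, 0, 0, 0, 0, 0, 0, 0, 0, 0, 0, 0, 0, 0, 0, 0, 0, 0, 0, 0, 0, 0, 0, 0, 0, 0, 0, 0, 0, 0, 0, 0, 0, 0],
)

```text
time: 5.57
ee_pos: [0.4991, -0.2528, 0.1253]
eef_rot: [-0.533, -0.464, 0.534, -0.464]
ft_force: [0.6, -0.1, -0.5]
width: 0.014
```

Run:
```python
from h import *
import cv2
st();go((.499,-.253,.125),-8)
cv2.imwrite("pics/w3b.png",camera("wrist")[:,:,::-1])
```

```text
t5.57 p [ 0.4991 -0.2528  0.1253] x [-0.001 -0.001 -1.   ] y [ 0.99  -0.138 -0.001] F [ 0.6 -0.1 -0.5] w0.0140 q [-0.3   0.37  0.83  1.81 -0.3   1.09  0.5 ]
turn units [0.001 0.002 0.001] shift now [ 0.012 -0.005  0.009] shift in target axes [ 0.012 -0.005  0.009] psi -7.96
```

View pics/w3b.png

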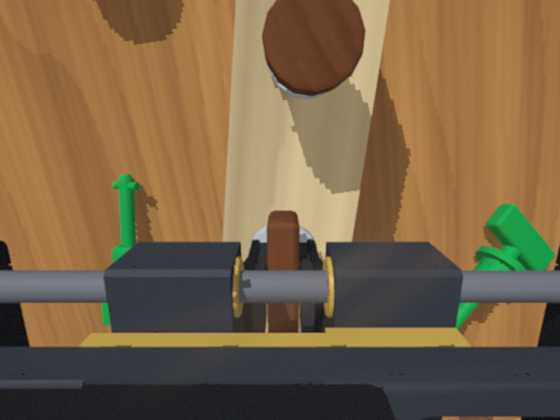

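arm_command(
  targets=[0, 0, 0, -0.2, 0, 0, 0, 0, 0, 0, -0.3, 0, 0, 0, 0, 0, 0, -0.3, 0, 0, 0, 0, 0, 0, -0.3, 0, 0, 0],
)

```text
time: 5.95
ee_pos: [0.4979, -0.2524, 0.1535]
eef_rot: [-0.532, -0.465, 0.535, -0.463]
ft_force: [0.2, -0.1, -0.2]
width: 0.0138
```

Run:
```python
from h import *
st();go((.499,-.253,.285),-8)
```

```text
t5.95 p [ 0.4979 -0.2524  0.1535] x [-0.004 -0.    -1.   ] y [ 0.99  -0.139 -0.004] F [ 0.2 -0.1 -0.2] w0.0138 q [-0.32  0.33  0.84  1.79 -0.27  1.14  0.47]
turn units [0.    0.001 0.005] shift now [-5.261  0.023  0.025] shift in target axes [-5.261  0.046  0.019] psi -7.98
```

arm_command(
  targets=[0, 0, 0.005, -0.35, 0.04, 0.01, 0, 0, 0, 0, -0.35, 0.01, 0, 0, 0, 0, 0, -0.35, 0.01, 0, 0, 0, 0, 0, -0.35, 0.01, 0, 0, 0, 0, 0, -0.35, 0.01, 0, 0],
)

```text
time: 6.37
ee_pos: [0.5002, -0.2532, 0.2031]
eef_rot: [0.534, 0.463, -0.533, 0.465]
ft_force: [0.3, 0.3, -1.3]
width: 0.0136
```

Run:
```python
from h import *
import cv2
st();go((.499,-.253,.285),-8)
cv2.imwrite("pics/s4.png",camera("side")[:,:,::-1])
```

```text
t6.37 p [ 0.5002 -0.2532  0.2031] x [ 0.002 -0.001 -1.   ] y [ 0.99  -0.139  0.002] F [ 0.3  0.3 -1.3] w0.0136 q [-0.34  0.28  0.87  1.73 -0.22  1.23  0.44]
turn units [-0.     0.001 -0.002] shift now [-3.276e+00 -4.400e-02  2.000e-03] shift in target axes [-3.276e+00 -5.000e-02 -1.000e-03] psi -8.0
```

View pics/s4.png

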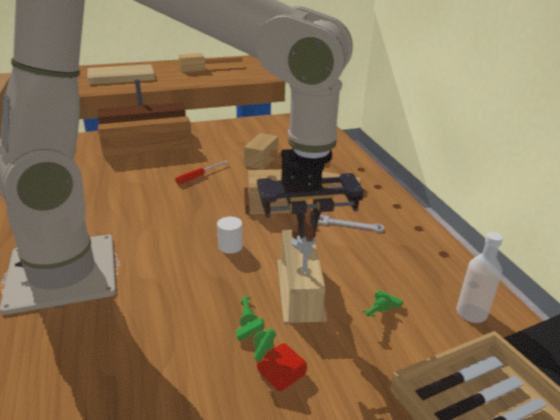

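Bolt is held and coming up straight out of its hole (collar near pixel 303,243). Continue the lift.

arm_command(
  targets=[0, 0, 0, -0.4, -0.03, 0, 0, 0, 0, 0, -0.45, 0, 0, 0, 0, 0, 0, -0.45, 0, 0, 0, 0, 0, 0, -0.45, 0, 0, 0, 0, 0, 0, -0.45, 0, 0, 0, 0, 0, 0, -0.45, 0, 0, 0, 0, 0, 0, -0.45, 0, 0, 0, 0, 0, 0, -0.2, 0, 0, 0],
)

```text
time: 7.08
ee_pos: [0.4995, -0.2534, 0.2965]
eef_rot: [0.534, 0.462, -0.533, 0.465]
ft_force: [0.4, -1.1, -0.8]
width: 0.0139
```

Run:
```python
from h import *
st();go((.555,.168,.285),-8);go((.555,.168,.285),43)
```

```text
t7.08 p [ 0.4995 -0.2534  0.2965] x [ 0.004 -0.002 -1.   ] y [ 0.99  -0.14   0.004] F [ 0.4 -1.1 -0.8] w0.0139 q [-0.38  0.2   0.89  1.6  -0.16  1.41  0.39]
turn units [-0.001  0.001 -0.006] shift now [  0.439  -0.157 -17.002] shift in target axes [  0.46   -0.147 -17.002] psi -8.03
turn units [-1.134  0.004 -0.005] shift now [  0.439  -0.157 -17.002] shift in target axes [  0.46   13.12  -10.814] psi -8.03
```

arm_command(
  targets=[0, 0, -0.005, 0, 0, -0.6, 0, 0, 0, 0, 0, 0, -1, 0, 0, 0, 0, 0, 0, -1, 0, 0, 0, 0, 0, 0, -1, 0, 0, 0, 0, 0, 0, -1, 0, 0, 0, 0, 0, 0, -1, 0, 0, 0, 0, 0, 0, -1, 0, 0, 0, 0, 0, 0, -1, 0, 0, 0, 0, 0, 0, -1, 0, 0, 0, 0, 0, 0, -1, 0, 0, 0, 0, 0, 0, -1, 0, 0, 0, 0, 0, 0, -1, 0],
)

```text
time: 8.08
ee_pos: [0.5413, 0.0379, 0.3014]
eef_rot: [-0.537, -0.458, 0.537, -0.462]
ft_force: [0.8, -0.3, -1.0]
width: 0.0136
```

Run:
```python
from h import *
st();go((.555,.168,.285),-8);go((.555,.168,.285),43)
```

```text
t8.08 p [0.5413 0.0379 0.3014] x [ 0.003 -0.004 -1.   ] y [ 0.988 -0.153  0.004] F [ 0.8 -0.3 -1. ] w0.0136 q [-0.77  0.12  0.68  1.63 -0.07  1.42 -0.24]
turn units [-0.018  0.005 -0.005] shift now [ 0.638 -0.26  -5.23 ] shift in target axes [ 0.657 -0.182 -5.231] psi -8.83
turn units [-1.152  0.007 -0.003] shift now [ 0.638 -0.26  -5.23 ] shift in target axes [ 0.657  3.95  -3.433] psi -8.83
```

arm_command(
  targets=[0, 0.005, -0.005, 0.1, -0.05, -1, 0, 0, 0, 0, 0.1, -0.05, -1, 0, 0, 0, 0, 0.1, -0.05, -1, 0, 0, 0, 0, 0.1, -0.05, -1, 0, -0.05, 0, 0, 0.1, -0.05, -0.6, 0, -0.15, 0, 0, 0, 0, 0, 0, -0.15, 0, 0, 0, 0, 0, 0, -0.15, 0, 0, 0, 0, 0, 0, -0.15, 0, 0, 0, 0, 0, 0, -0.15, 0, 0, 0, 0, 0, 0, -0.15, 0, 0, 0, 0, 0, 0, -0.15, 0, 0, 0, 0, 0, 0],
)

```text
time: 9.08
ee_pos: [0.5519, 0.1649, 0.2879]
eef_rot: [0.276, 0.651, -0.279, 0.649]
ft_force: [-0.0, -0.6, -0.4]
width: 0.0135
```

Run:
```python
from h import *
import cv2
st();go((.555,.168,.25),46)
cv2.imwrite("pics/s5.png",camera("side")[:,:,::-1])
T=tool();np.save("T5.npy",T)
cv2.imwrite("pics/w5.png",camera("wrist")[:,:,::-1])
```

```text
t9.08 p [0.5519 0.1649 0.2879] x [-0.004 -0.003 -1.   ] y [ 0.722  0.691 -0.005] F [-0.  -0.6 -0.4] w0.0135 q [-0.8   0.21  0.5   1.55 -0.1   1.41  0.48]
turn units [-0.05  -0.001  0.007] shift now [ 1.516  0.185 -0.002] shift in target axes [1.517 0.177 0.003] psi 43.74
```

View pics/s5.png

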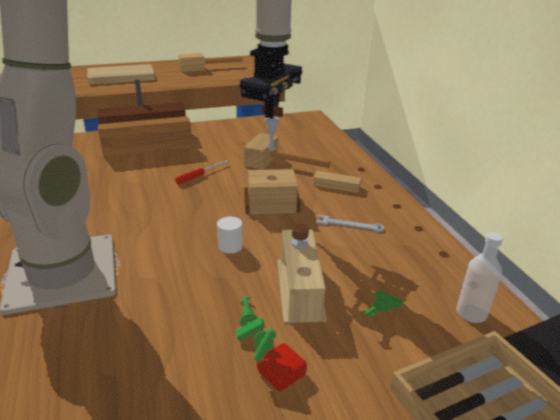

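View pics/w5.png

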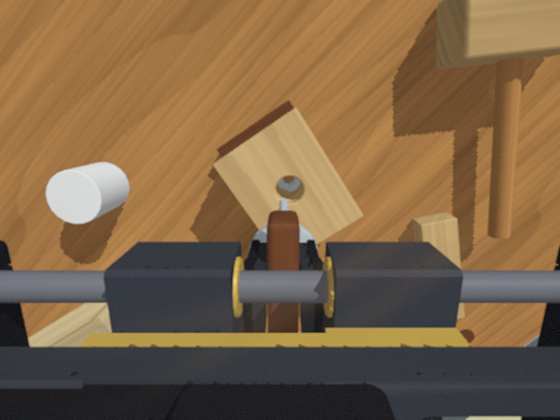

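Run:
```python
from h import *
import cv2
T=np.load("T5.npy")
im=cv2.imread("pics/w5.png");cv2.imwrite("pics/w5c.png",cv2.resize(im[95:250,205:370],None,fx=4.5,fy=4.5,interpolation=cv2.INTER_CUBIC))
print(w("wrist",290,187,.085,T))
s=cv2.imread("pics/s5.png");cv2.imwrite("pics/s5c.png",cv2.resize(s[80:220,230:320],None,fx=4,fy=4,interpolation=cv2.INTER_CUBIC))
for d in [0.0353,0.1183]: print(pr("side",T[:3,3]+T[:3,0]*d),pr("wrist",T[:3,3]+T[:3,0]*d,T))
```

```text
[0.5538227  0.17067706 0.085     ]
[271.26073168 121.07939406] [283.93558397 251.38624106]
[270.72838335 150.42857178] [283.67060479 211.47268012]
```

View pics/w5c.png

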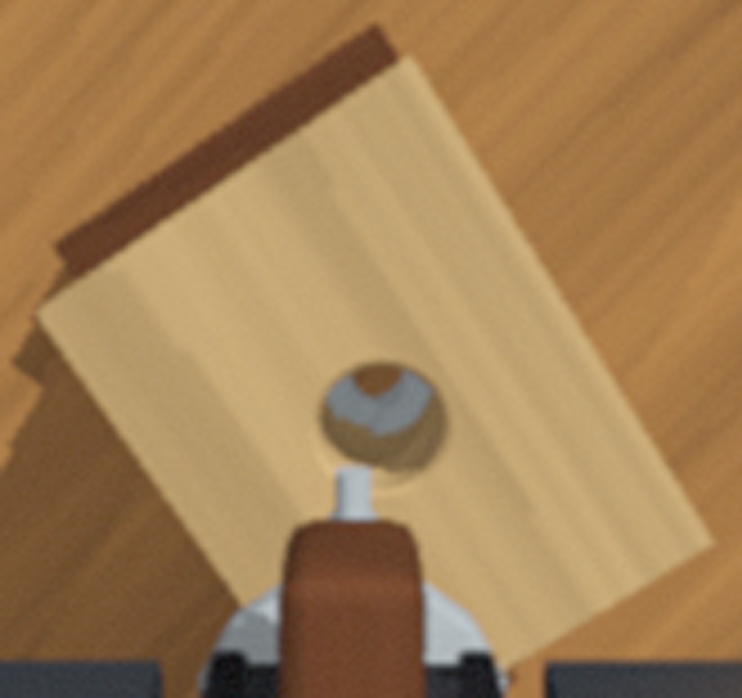

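View pics/s5c.png

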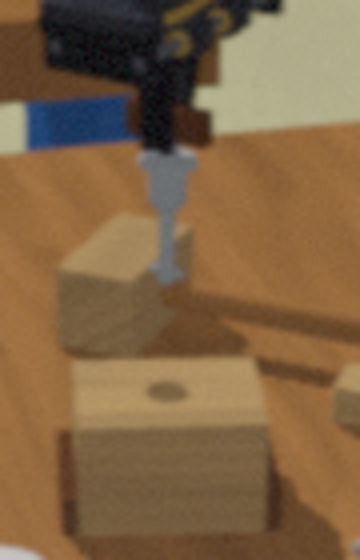

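Run:
```python
from h import *
c=calibration("wrist");M=c["tool_from_camera"];Ki=np.linalg.inv(c["camera_matrix"])
def plane(u,v,axis,val):
    d=M[:3,:3]@Ki@[u,v,1];o=M[:3,3];return o+d*(val-o[axis])/d[axis]
for v in (520,530): print("bar end",1e3*plane(205+352/4.5,95+v/4.5,0,-.0067), 1e3*plane(205+352/4.5,95+v/4.5,0,-.0047))
# pin end: pin z centre tool x = .1183-.009
for v in (465,470): print("pin end",1e3*plane(205+354/4.5,95+v/4.5,0,.1183-.009))
T=np.load("T5.npy")
wl=w("wrist",205+383/4.5,95+420/4.5,.085,T);print("well wrist",wl)
G=np.linalg.inv(T);print((G@np.r_[wl,1])*1e3)
s=w("side",230+168/4,80+391/4,.085);print("well side",s)
```

```text
bar end [ -6.7         -0.43533085 -34.65072389] [ -4.7         -0.43400374 -34.10824163]
bar end [ -6.7         -0.43471798 -33.7170562 ] [ -4.7         -0.43338167 -33.1605708 ]
pin end [ 1.09300000e+02 -3.13491293e-02 -1.26820810e+01]
pin end [ 1.09300000e+02 -3.05014398e-02 -1.18262923e+01]
well wrist [0.55487891 0.16976842 0.085     ]
[ 202.92509393    6.73851898   -1.35958623 1000.        ]
well side [0.55695698 0.16676247 0.085     ]
```

arm_command(
  targets=[-0.05, 0, 0.005, 0.3, 0.18, -0.01, 0, 0, 0, 0, 0.5, 0, 0, 0, 0, 0, 0, 0.5, 0, 0, 0, 0, 0, 0, 0.5, 0, 0, 0, 0, 0, 0, 0.5, 0, 0, 0, 0, 0, 0, 0.3, 0, 0, 0, 0, 0, 0, 0, 0, 0, 0],
)

```text
time: 9.77
ee_pos: [0.5547, 0.1656, 0.218]
eef_rot: [0.274, 0.652, -0.276, 0.651]
ft_force: [0.2, 0.7, -1.8]
width: 0.0131
```

Run:
```python
from h import *
st();go((.555,.1685,.21),46)
```

```text
t9.77 p [0.5547 0.1656 0.218 ] x [-0.002 -0.002 -1.   ] y [ 0.717  0.697 -0.003] F [ 0.2  0.7 -1.8] w0.0131 q [-0.78  0.26  0.49  1.65 -0.13  1.27  0.51]
turn units [-0.041 -0.001  0.004] shift now [ 0.321  0.092 -0.073] shift in target axes [ 0.321  0.093 -0.07 ] psi 44.17
```

arm_command(
  targets=[-0.04, 0, 0.004, 0.25, 0.09, -0.07, 0, 0, 0, 0, 0, 0, 0, 0, 0, 0, 0, 0, 0, 0, 0],
)

```text
time: 10.02
ee_pos: [0.5548, 0.1678, 0.2116]
eef_rot: [0.267, 0.655, -0.267, 0.655]
ft_force: [0.8, -0.7, -0.9]
width: 0.0136
```

Run:
```python
from h import *
import cv2
st();go((.555,.1685,.21),46)
T=tool();np.save("T6.npy",T)
im=camera("wrist")[:,:,::-1];cv2.imwrite("pics/w6c.png",cv2.resize(im[95:260,205:370],None,fx=4.5,fy=4.5,interpolation=cv2.INTER_CUBIC))
im=camera("side")[:,:,::-1];cv2.imwrite("pics/s6c.png",cv2.resize(im[120:220,220:320],None,fx=6,fy=6,interpolation=cv2.INTER_CUBIC))
```

```text
t10.02 p [0.5548 0.1678 0.2116] x [-0.001 -0.    -1.   ] y [ 0.699  0.715 -0.001] F [ 0.8 -0.7 -0.9] w0.0136 q [-0.78  0.27  0.49  1.65 -0.13  1.26  0.53]
turn units [-0.008 -0.     0.001] shift now [ 0.064  0.024 -0.015] shift in target axes [ 0.064  0.025 -0.015] psi 45.64
```

View pics/w6c.png

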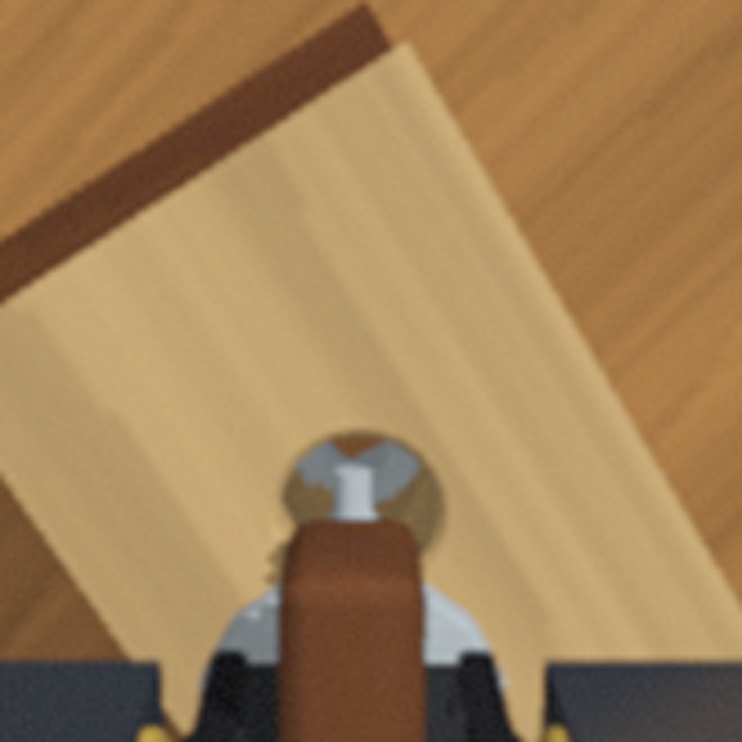

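View pics/s6c.png

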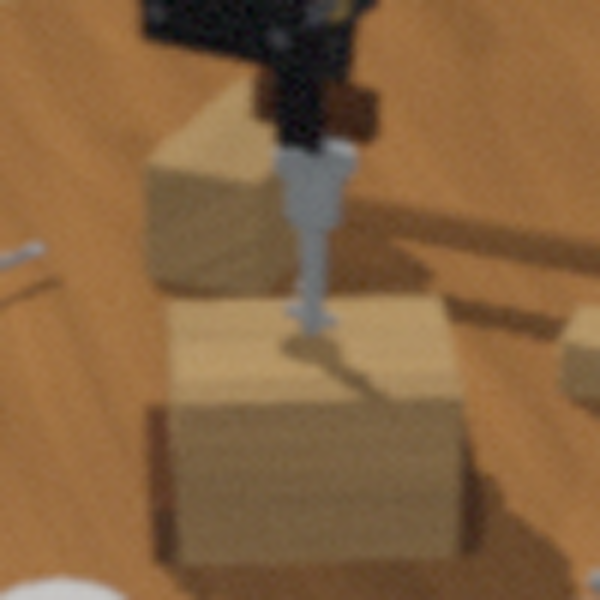

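Run:
```python
from h import *
T=np.load("T6.npy")
c=calibration("wrist");M=c["tool_from_camera"];Ki=np.linalg.inv(c["camera_matrix"])
def plane(u,v,val):
    d=M[:3,:3]@Ki@[205+u/4.5,95+v/4.5,1];o=M[:3,3];return (o+d*(val-o[0])/d[0])*1e3
x=T[2,3]-.085
print("well far",plane(362,432,x),"left",plane(284,500,x),"right",plane(444,505,x)); print("pin end",plane(353,464,.1093))
```

```text
well far [126.60543795   1.44708409 -14.67254705] left [126.60543795 -12.50662556  -2.22488328] right [126.60543795  16.18991147  -1.31336277]
pin end [109.3         -0.16589667 -12.87630765]
```

arm_command(
  targets=[0, 0, 0, 0.05, 0.075, -0.015, 0, 0, 0, 0, 0.1, 0, 0, 0, 0, 0, 0, 0.1, 0, 0, 0],
)

```text
time: 10.37
ee_pos: [0.5569, 0.1698, 0.207]
eef_rot: [0.268, 0.654, -0.267, 0.655]
ft_force: [-0.2, 0.2, -0.9]
width: 0.0137
```

Run:
```python
from h import *
st();go((.5558,.1694,.15),46)
```

```text
t10.37 p [0.5569 0.1698 0.207 ] x [ 0.002  0.001 -1.   ] y [0.7   0.714 0.002] F [-0.2  0.2 -0.9] w0.0137 q [-0.78  0.27  0.49  1.66 -0.13  1.24  0.53]
turn units [-0.01   0.001 -0.003] shift now [ 2.278 -0.046 -0.023] shift in target axes [ 2.278 -0.041 -0.022] psi 45.55
```

arm_command(
  targets=[0, 0, -0.003, 0.15, -0.04, -0.02, 0, 0, 0, 0, 0.15, 0, 0, 0, 0, 0, 0, 0.15, 0, 0, 0, 0, 0, 0, 0.1, 0, 0, 0],
)

```text
time: 10.7
ee_pos: [0.5558, 0.1693, 0.1919]
eef_rot: [0.267, 0.654, -0.268, 0.655]
ft_force: [-0.5, 0.6, -1.7]
width: 0.0138
```

Run:
```python
from h import *
import cv2
st();go((.5558,.1694,.15),46)
T=tool();np.save("T7.npy",T)
im=camera("wrist")[:,:,::-1];cv2.imwrite("pics/w7c.png",cv2.resize(im[95:260,205:370],None,fx=4.5,fy=4.5,interpolation=cv2.INTER_CUBIC))
im=camera("side")[:,:,::-1];cv2.imwrite("pics/s7c.png",cv2.resize(im[120:220,220:320],None,fx=6,fy=6,interpolation=cv2.INTER_CUBIC))
```

```text
t10.70 p [0.5558 0.1693 0.1919] x [ 0.    -0.001 -1.   ] y [ 0.701  0.713 -0.   ] F [-0.5  0.6 -1.7] w0.0138 q [-0.78  0.28  0.49  1.68 -0.14  1.22  0.53]
turn units [-0.011  0.001  0.   ] shift now [ 1.676  0.003 -0.003] shift in target axes [ 1.676  0.002 -0.002] psi 45.52
```

View pics/w7c.png

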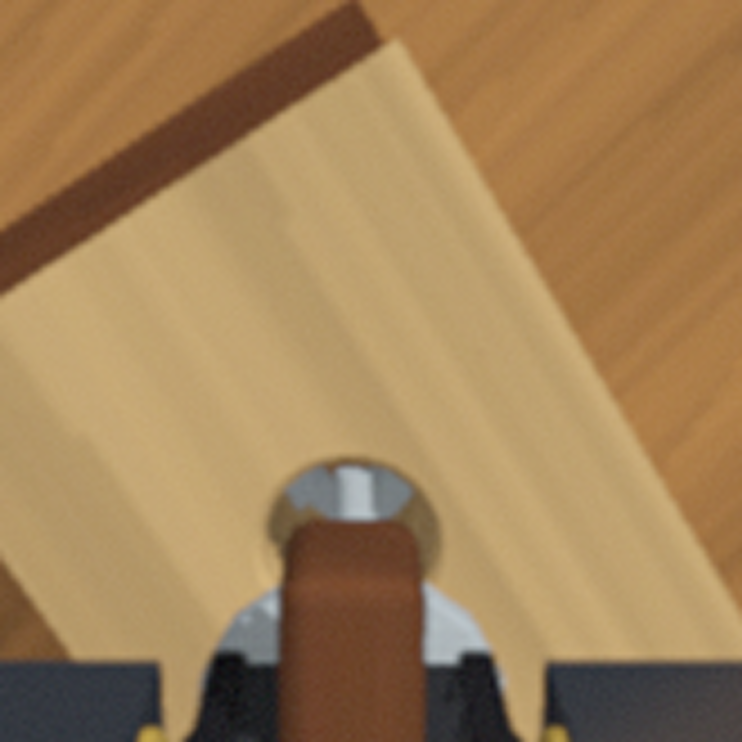

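View pics/s7c.png

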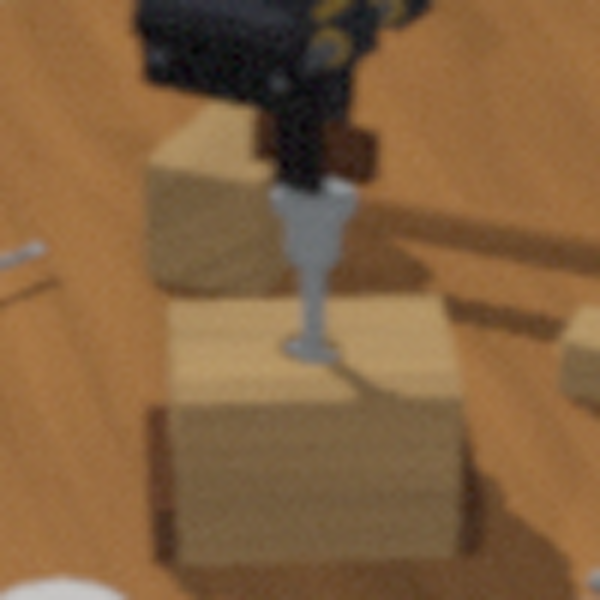

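arm_command(
  targets=[0, 0, 0, 0.12, 0, 0, 0, 0, 0, 0, 0.12, 0, 0, 0, 0, 0, 0, 0.12, 0, 0, 0],
)

```text
time: 11.05
ee_pos: [0.5561, 0.1694, 0.1828]
eef_rot: [0.268, 0.654, -0.268, 0.655]
ft_force: [0.2, 0.8, -0.8]
width: 0.0138
```

Run:
```python
from h import *
st();go((.5558,.1694,.15),46)
```

```text
t11.05 p [0.5561 0.1694 0.1828] x [ 0.001 -0.    -1.   ] y [0.701 0.713 0.   ] F [ 0.2  0.8 -0.8] w0.0138 q [-0.78  0.29  0.48  1.69 -0.14  1.2   0.54]
turn units [-0.011  0.001 -0.   ] shift now [ 1.312 -0.007 -0.009] shift in target axes [ 1.312 -0.007 -0.008] psi 45.51
```

Pin is inside the well with no contact force. Down to just above guide entry.

arm_command(
  targets=[0, 0, 0, 0.2, -0.005, -0.005, 0, 0, 0, 0, 0.2, 0, 0, 0, 0, 0, 0, 0.2, 0, 0, 0, 0, 0, 0, 0.2, 0, 0, 0, 0, 0, 0, 0.15, 0, 0, 0, 0, 0, 0, 0.1, 0, 0, 0],
)

```text
time: 11.55
ee_pos: [0.5556, 0.1693, 0.1532]
eef_rot: [0.267, 0.654, -0.268, 0.655]
ft_force: [-0.1, -0.0, -0.9]
width: 0.0137
```

Run:
```python
from h import *
import cv2
st();go((.5558,.1694,.15),46)
T=tool();np.save("T8.npy",T)
im=camera("wrist")[:,:,::-1];cv2.imwrite("pics/w8c.png",cv2.resize(im[95:260,205:370],None,fx=4.5,fy=4.5,interpolation=cv2.INTER_CUBIC))
im=camera("side")[:,:,::-1];cv2.imwrite("pics/s8c.png",cv2.resize(im[120:220,220:320],None,fx=6,fy=6,interpolation=cv2.INTER_CUBIC))
```

```text
t11.55 p [0.5556 0.1693 0.1532] x [ 0.    -0.001 -1.   ] y [ 0.701  0.713 -0.   ] F [-0.1 -0.  -0.9] w0.0137 q [-0.77  0.32  0.48  1.72 -0.16  1.14  0.55]
turn units [-0.011  0.001  0.   ] shift now [0.128 0.008 0.002] shift in target axes [0.128 0.008 0.002] psi 45.52
```

View pics/w8c.png

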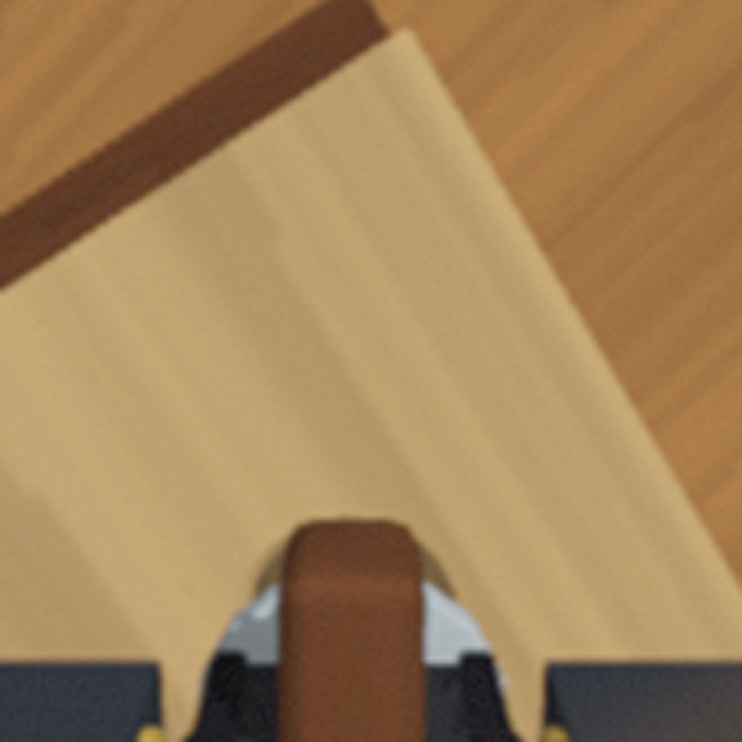

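View pics/s8c.png

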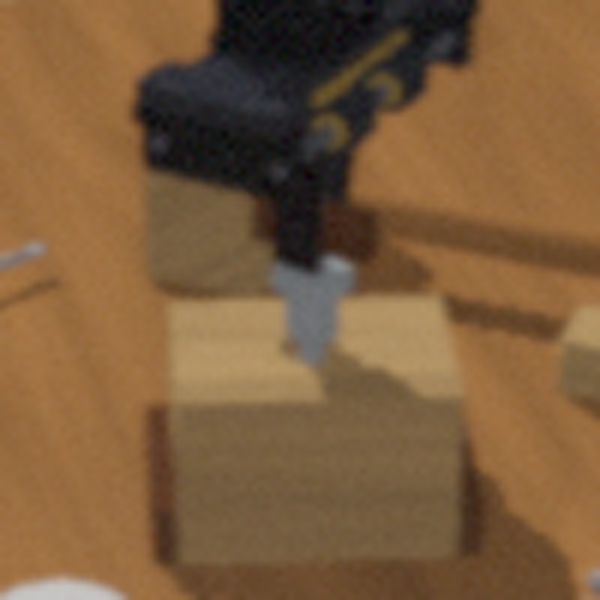

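arm_command(
  targets=[0, 0, 0, 0.08, 0.005, 0, 0, 0, 0, 0, 0.07, 0, 0, 0, 0, 0, 0, 0.06, 0, 0, 0, 0, 0, 0, 0.06, 0, 0, 0],
)

```text
time: 11.98
ee_pos: [0.5562, 0.1695, 0.1469]
eef_rot: [0.268, 0.654, -0.268, 0.655]
ft_force: [-0.1, -1.2, -2.3]
width: 0.0134
```

Run:
```python
from h import *
st();go((.5558,.1694,.134),46)
```

```text
t11.98 p [0.5562 0.1695 0.1469] x [ 0.001 -0.    -1.   ] y [0.701 0.713 0.001] F [-0.1 -1.2 -2.3] w0.0134 q [-0.77  0.33  0.48  1.73 -0.16  1.13  0.55]
turn units [-0.011  0.001 -0.001] shift now [ 0.515 -0.015 -0.009] shift in target axes [ 0.515 -0.015 -0.008] psi 45.51
```

arm_command(
  targets=[0, 0, 0, 0.06, -0.01, -0.005, 0, 0, 0, 0, 0.06, 0, 0, 0, 0, 0, 0, 0.06, 0, 0, 0],
)

```text
time: 12.23
ee_pos: [0.5561, 0.1695, 0.1421]
eef_rot: [0.268, 0.654, -0.267, 0.655]
ft_force: [0.5, -0.5, -1.9]
width: 0.014
```

Run:
```python
from h import *
st();go((.5558,.1694,.134),46)
```

```text
t12.23 p [0.5561 0.1695 0.1421] x [ 0.002  0.    -1.   ] y [0.701 0.713 0.001] F [ 0.5 -0.5 -1.9] w0.0140 q [-0.77  0.33  0.47  1.73 -0.17  1.12  0.55]
turn units [-0.011  0.002 -0.002] shift now [ 0.325 -0.01  -0.005] shift in target axes [ 0.325 -0.009 -0.005] psi 45.51
```

arm_command(
  targets=[0, 0, 0, 0.06, -0.01, 0, 0, 0, 0, 0, 0.06, 0, 0, 0, 0, 0, 0, 0.05, 0, 0, 0],
)

```text
time: 12.48
ee_pos: [0.5558, 0.1693, 0.1374]
eef_rot: [0.268, 0.654, -0.267, 0.655]
ft_force: [0.6, -0.3, -2.4]
width: 0.014
```

Run:
```python
from h import *
st();go((.5558,.1694,.134),46)
```

```text
t12.48 p [0.5558 0.1693 0.1374] x [ 0.002  0.    -1.   ] y [0.701 0.713 0.001] F [ 0.6 -0.3 -2.4] w0.0140 q [-0.77  0.34  0.47  1.74 -0.17  1.11  0.55]
turn units [-0.011  0.002 -0.002] shift now [ 0.136  0.001 -0.004] shift in target axes [ 0.136  0.002 -0.004] psi 45.52
```

arm_command(
  targets=[0, 0, 0, 0.04, 0, 0, 0, 0, 0, 0, 0.04, 0, 0, 0],
)

```text
time: 12.65
ee_pos: [0.5558, 0.1693, 0.1351]
eef_rot: [0.268, 0.654, -0.267, 0.655]
ft_force: [-0.2, 0.6, -2.0]
width: 0.0142
```

arm_command(
  targets=[0, 0, 0, 0.04, 0, 0, 0, 0, 0, 0, 0.04, 0, 0, 0],
)

```text
time: 12.82
ee_pos: [0.5563, 0.1695, 0.1337]
eef_rot: [0.268, 0.654, -0.267, 0.655]
ft_force: [-1.8, -0.2, 10.8]
width: 0.0134
```

Run:
```python
from h import *
st();go((.5558,.1694,.134),46)
```

```text
t12.82 p [0.5563 0.1695 0.1337] x [ 0.003  0.001 -1.   ] y [0.701 0.713 0.002] F [-1.8 -0.2 10.8] w0.0134 q [-0.77  0.34  0.47  1.74 -0.17  1.1   0.56]
turn units [-0.011  0.002 -0.003] shift now [-0.014 -0.015 -0.012] shift in target axes [-0.014 -0.015 -0.012] psi 45.51
```

arm_command(
  targets=[0, 0, -0.003, -0.02, -0.015, -0.012, 0, 0.05, 0, 0, 0.015, 0, 0, 0, 0.05, 0, 0, 0.015, 0, 0, 0],
)

```text
time: 13.07
ee_pos: [0.5563, 0.1696, 0.1341]
eef_rot: [0.294, 0.643, -0.293, 0.644]
ft_force: [-0.1, 1.3, 0.3]
width: 0.0137
```

Run:
```python
from h import *
st();go((.5558,.1694,.134),46)
```

```text
t13.07 p [0.5563 0.1696 0.1341] x [ 0.002 -0.    -1.   ] y [0.755 0.655 0.001] F [-0.1  1.3  0.3] w0.0137 q [-0.78  0.34  0.49  1.74 -0.18  1.1   0.48]
turn units [-0.112  0.002 -0.002] shift now [ 0.002 -0.021 -0.007] shift in target axes [ 0.002 -0.02  -0.009] psi 40.95
```

arm_command(
  targets=[0.05, 0, -0.002, 0.025, -0.02, -0.008, 0, 0.05, 0, 0, 0.025, 0, 0, 0, 0.05, 0, 0, 0.025, 0, 0, 0],
)

```text
time: 13.32
ee_pos: [0.5571, 0.1704, 0.1338]
eef_rot: [0.333, 0.623, -0.332, 0.625]
ft_force: [-1.5, 0.4, 4.4]
width: 0.0136
```

arm_command(
  targets=[0.05, 0, 0, 0.025, 0, 0, 0, 0.05, 0, 0, 0.025, 0, 0, 0, 0.05, 0, 0, 0.025, 0, 0, 0],
)

```text
time: 13.57
ee_pos: [0.5571, 0.1704, 0.133]
eef_rot: [0.372, 0.601, -0.37, 0.603]
ft_force: [-1.0, 0.1, 1.5]
width: 0.0139
```

Run:
```python
from h import *
st();go((.5558,.1694,.134),46)
```

```text
t13.57 p [0.5571 0.1704 0.133 ] x [ 0.004  0.001 -1.   ] y [0.893 0.451 0.004] F [-1.   0.1  1.5] w0.0139 q [-0.81  0.35  0.53  1.74 -0.19  1.1   0.25]
turn units [-0.427  0.002 -0.005] shift now [-0.04  -0.064  0.013] shift in target axes [-0.04  -0.065 -0.009] psi 26.8
```

arm_command(
  targets=[0.05, 0, -0.004, 0.025, -0.04, 0.005, 0, 0.05, 0, 0, 0.025, -0.01, 0, 0, 0.05, 0, 0, 0.025, 0, 0, 0],
)

```text
time: 13.82
ee_pos: [0.556, 0.1698, 0.1312]
eef_rot: [0.407, 0.578, -0.407, 0.579]
ft_force: [0.5, 0.1, -1.3]
width: 0.0135
```

arm_command(
  targets=[0.05, 0, 0, 0.025, 0, 0, 0, 0.05, 0, 0, 0.025, 0, 0, 0, 0.05, 0, 0, 0.025, 0, 0, 0],
)

```text
time: 14.07
ee_pos: [0.5558, 0.1699, 0.1291]
eef_rot: [0.442, 0.552, -0.442, 0.552]
ft_force: [0.3, 0.3, -0.6]
width: 0.0137
```

Run:
```python
from h import *
st();go((.556,.1696,.134),46)
```

```text
t14.07 p [0.5558 0.1699 0.1291] x [ 0.001 -0.001 -1.   ] y [0.976 0.218 0.001] F [ 0.3  0.3 -0.6] w0.0137 q [-0.84  0.36  0.57  1.75 -0.21  1.1   0.02]
turn units [-0.742  0.001 -0.   ] shift now [-0.198  0.006  0.012] shift in target axes [-0.198 -0.002  0.013] psi 12.61
```

arm_command(
  targets=[0, 0, 0, 0.05, 0, 0, 0, 0, 0, 0, 0.05, 0, 0, 0],
)

```text
time: 14.23
ee_pos: [0.5558, 0.17, 0.1264]
eef_rot: [0.442, 0.551, -0.442, 0.552]
ft_force: [0.4, -0.2, -1.8]
width: 0.014
```

Run:
```python
from h import *
st();print(read_state()['torque'])
```

```text
t14.23 p [0.5558 0.17   0.1264] x [ 0.001 -0.001 -1.   ] y [0.976 0.218 0.001] F [ 0.4 -0.2 -1.8] w0.0140 q [-0.84  0.36  0.57  1.75 -0.22  1.09  0.02]
[-0.04961868  0.00322442  0.03655379]
```

Still falling freely through the mouths (no vertical force).

arm_command(
  targets=[0, 0, 0, 0.04, 0, 0, 0, 0, 0, 0, 0.03, 0, 0, 0],
)

```text
time: 14.4
ee_pos: [0.5557, 0.17, 0.1243]
eef_rot: [0.441, 0.552, -0.442, 0.553]
ft_force: [-0.0, 1.1, -0.3]
width: 0.0139
```

arm_command(
  targets=[0, 0, 0, 0.025, 0, 0, 0, 0, 0, 0, 0.025, 0, 0, 0],
)

```text
time: 14.57
ee_pos: [0.5562, 0.1701, 0.1239]
eef_rot: [0.442, 0.552, -0.441, 0.553]
ft_force: [-2.1, -2.2, 7.4]
width: 0.0135
```

Run:
```python
from h import *
st();print(read_state()['torque']);go((.556,.1697,.1237),12.6)
```

```text
t14.57 p [0.5562 0.1701 0.1239] x [ 0.002 -0.    -1.   ] y [0.975 0.221 0.002] F [-2.1 -2.2  7.4] w0.0135 q [-0.84  0.37  0.57  1.75 -0.22  1.09  0.02]
[-0.28552543  0.73845312  0.03771126]
turn units [ 0.004  0.001 -0.002] shift now [ 0.007 -0.013  0.014] shift in target axes [ 0.007 -0.013  0.014] psi 12.78
```

arm_command(
  targets=[0.03, 0, -0.002, 0, -0.012, 0.012, 0, 0.05, 0, 0, 0.015, 0, 0, 0, 0.05, 0, 0, 0.02, 0, 0, 0],
)

```text
time: 14.82
ee_pos: [0.5566, 0.17, 0.1239]
eef_rot: [0.47, 0.528, -0.469, 0.529]
ft_force: [1.3, -0.2, 1.8]
width: 0.0141
```

Run:
```python
from h import *
st();print(read_state()['torque']);go((.556,.1697,.1237),12.6)
```

```text
t14.82 p [0.5566 0.17   0.1239] x [ 0.001  0.001 -1.   ] y [0.993 0.118 0.002] F [ 1.3 -0.2  1.8] w0.0141 q [-0.85  0.37  0.59  1.75 -0.23  1.09 -0.08]
[-0.01613438 -0.1095144   0.00372383]
turn units [-0.129 -0.001 -0.002] shift now [ 0.009 -0.027  0.008] shift in target axes [ 0.009 -0.028  0.005] psi 6.78
```

arm_command(
  targets=[0.06, 0, -0.002, 0.02, -0.015, 0.005, 0, 0.06, 0, 0, 0.02, 0, 0, 0, 0.06, 0, 0, 0.02, 0, 0, 0],
)

```text
time: 15.07
ee_pos: [0.5573, 0.17, 0.1233]
eef_rot: [0.509, 0.492, -0.507, 0.492]
ft_force: [-0.6, 0.2, 1.9]
width: 0.0142
```

arm_command(
  targets=[0.06, 0, 0, 0.02, 0, 0, 0, 0.06, 0, 0, 0.02, 0, 0, 0, 0.06, 0, 0, 0.02, 0, 0, 0],
)

```text
time: 15.32
ee_pos: [0.5576, 0.1702, 0.1223]
eef_rot: [0.544, 0.453, -0.542, 0.453]
ft_force: [-1.3, 0.1, 1.5]
width: 0.0138
```

Run:
```python
from h import *
st();print(read_state()['torque']);go((.556,.1697,.1237),12.6)
```

```text
t15.32 p [0.5576 0.1702 0.1223] x [ 0.003  0.003 -1.   ] y [ 0.984 -0.18   0.002] F [-1.3  0.1  1.5] w0.0138 q [-0.9   0.38  0.64  1.75 -0.26  1.09 -0.35]
[-0.14506761  0.28335927  0.01821457]
turn units [-0.51  -0.003 -0.003] shift now [-0.056 -0.058  0.032] shift in target axes [-0.055 -0.066  0.007] psi -10.36
```

arm_command(
  targets=[0.06, -0.003, -0.003, 0.02, -0.03, 0.015, 0, 0.06, 0, 0, 0.02, -0.01, 0.005, 0, 0.06, 0, 0, 0.02, 0, 0, 0],
)

```text
time: 15.57
ee_pos: [0.5571, 0.17, 0.1213]
eef_rot: [0.576, 0.411, -0.575, 0.411]
ft_force: [0.2, 0.0, 1.6]
width: 0.0135
```

arm_command(
  targets=[0.06, 0, 0, 0.02, 0, 0, 0, 0.06, 0, 0, 0.02, 0, 0, 0, 0.06, 0, 0, 0.02, 0, 0, 0],
)

```text
time: 15.82
ee_pos: [0.5579, 0.1701, 0.1206]
eef_rot: [0.606, 0.367, -0.603, 0.367]
ft_force: [-0.6, -0.3, 1.0]
width: 0.0138
```

Run:
```python
from h import *
st();print(read_state()['torque']);go((.556,.1697,.1237),12.6)
```

```text
t15.82 p [0.5579 0.1701 0.1206] x [ 0.003  0.002 -1.   ] y [ 0.887 -0.462  0.002] F [-0.6 -0.3  1. ] w0.0138 q [-0.94  0.4   0.7   1.76 -0.29  1.09 -0.63]
[-0.2171732   0.20583066 -0.04260129]
turn units [-0.892 -0.003 -0.003] shift now [-0.124 -0.06   0.049] shift in target axes [-0.124 -0.078 -0.001] psi -27.54
```

arm_command(
  targets=[0.06, -0.003, -0.003, 0.02, -0.03, 0.025, 0, 0.06, 0, 0, 0.02, -0.01, 0.01, 0, 0.06, 0, 0, 0.02, 0, 0, 0],
)

```text
time: 16.07
ee_pos: [0.5579, 0.1698, 0.1203]
eef_rot: [0.632, 0.32, -0.629, 0.32]
ft_force: [-1.2, -0.4, 3.8]
width: 0.0141
```

arm_command(
  targets=[0.06, 0, 0, 0.015, 0, 0, 0, 0.05, 0, 0, 0.015, 0, 0, 0],
)

```text
time: 16.23
ee_pos: [0.5586, 0.1695, 0.1203]
eef_rot: [0.646, 0.291, -0.643, 0.291]
ft_force: [-0.4, -0.5, 2.8]
width: 0.0142
```

Run:
```python
from h import *
st();print(read_state()['torque']);go((.556,.1697,.1237),12.6)
```

```text
t16.23 p [0.5586 0.1695 0.1203] x [ 0.004  0.002 -1.   ] y [ 0.75  -0.662  0.001] F [-0.4 -0.5  2.8] w0.0142 q [-0.97  0.41  0.75  1.76 -0.31  1.09 -0.85]
[-0.39391276  0.23105364 -0.01455907]
turn units [-1.201 -0.004 -0.004] shift now [-0.136 -0.083  0.064] shift in target axes [-0.135 -0.101 -0.03 ] psi -41.43
```

arm_command(
  targets=[0.05, -0.004, -0.004, 0.01, -0.05, 0.03, 0, 0.05, 0, 0, 0.02, -0.02, 0.02, 0, 0.05, 0, 0, 0.02, 0, 0, 0],
)

```text
time: 16.48
ee_pos: [0.5578, 0.1695, 0.1203]
eef_rot: [0.662, 0.25, -0.661, 0.249]
ft_force: [-0.7, -0.5, 3.6]
width: 0.0133
```

Run:
```python
from h import *
st();print(read_state()['torque']);go((.556,.1697,.12),12.6)
```

```text
t16.48 p [0.5578 0.1695 0.1203] x [ 0.002  0.003 -1.   ] y [ 0.661 -0.75  -0.001] F [-0.7 -0.5  3.6] w0.0133 q [-0.99  0.42  0.77  1.76 -0.33  1.09 -0.96]
[-0.27976755  0.42475201 -0.00102417]
turn units [-1.36  -0.004 -0.002] shift now [ 0.012 -0.053  0.047] shift in target axes [ 0.012 -0.067 -0.023] psi -48.62
```

Flat, no more descent, light force: look at the collar seat.

Run:
```python
from h import *
import cv2
im=camera("side")[:,:,::-1];cv2.imwrite("pics/s9c.png",cv2.resize(im[120:220,220:320],None,fx=6,fy=6,interpolation=cv2.INTER_CUBIC))
```

```text
(no output)
```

View pics/s9c.png

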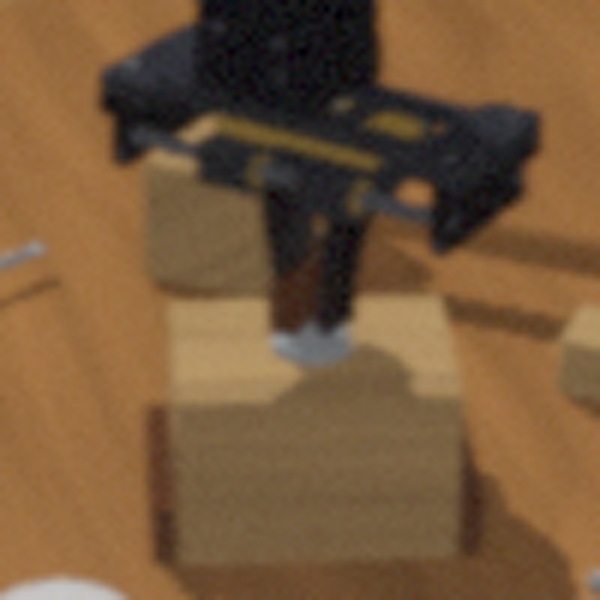

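arm_command(
  targets=[0.05, -0.004, -0.002, 0.01, -0.03, 0.03, 0, 0.05, 0, 0, 0.015, -0.01, 0.01, 0, 0.05, 0, 0, 0.015, 0, 0, 0],
)

```text
time: 16.78
ee_pos: [0.5574, 0.1694, 0.1203]
eef_rot: [0.676, 0.209, -0.675, 0.208]
ft_force: [-0.7, -1.1, 4.3]
width: 0.0139
```

Run:
```python
from h import *
st();print(read_state()['torque']);go((.556,.1697,.12),12.6)
```

```text
t16.78 p [0.5574 0.1694 0.1203] x [ 0.001  0.002 -1.   ] y [ 0.564 -0.826 -0.001] F [-0.7 -1.1  4.3] w0.0139 q [-1.01  0.43  0.8   1.76 -0.34  1.1  -1.07]
[-0.32182513  0.38350327  0.04028677]
turn units [-1.517 -0.003  0.   ] shift now [ 0.012 -0.04   0.038] shift in target axes [ 0.012 -0.051 -0.023] psi -55.65
```

arm_command(
  targets=[0.04, -0.002, 0, 0.01, -0.02, 0.02, 0, 0, 0, 0, -0.005, 0, 0, 0],
)

```text
time: 16.95
ee_pos: [0.5572, 0.169, 0.1204]
eef_rot: [0.679, 0.197, -0.679, 0.197]
ft_force: [0.2, -0.5, -2.2]
width: 0.014
```

Run:
```python
from h import *
st();print(read_state()['torque']);go((.556,.1697,.12),12.6)
```

```text
t16.95 p [0.5572 0.169  0.1204] x [ 0.     0.001 -1.   ] y [ 0.536 -0.844 -0.   ] F [ 0.2 -0.5 -2.2] w0.0140 q [-1.02  0.43  0.81  1.76 -0.35  1.1  -1.1 ]
[-0.21949717  0.05525819 -0.00677478]
turn units [-1.56e+00 -1.00e-03 -0.00e+00] shift now [ 0.017 -0.049  0.026] shift in target axes [ 0.017 -0.041 -0.038] psi -57.59
```

Release and open in place.

arm_command(
  targets=[0, 0, 0, 0, 0, 0, 0.15, 0, 0, 0, 0, 0, 0, 0.4, 0, 0, 0, 0, 0, 0, 0.5, 0, 0, 0, 0, 0, 0, 0.5, 0, 0, 0, 0, 0, 0, 0.5, 0, 0, 0, 0, 0, 0, 0.5, 0, 0, 0, 0, 0, 0, 0.5],
)

```text
time: 17.53
ee_pos: [0.557, 0.1695, 0.1203]
eef_rot: [0.679, 0.2, -0.678, 0.199]
ft_force: [-0.0, -0.5, -0.1]
width: 0.0415
```

Run:
```python
from h import *
import cv2
st()
im=camera("wrist")[:,:,::-1];cv2.imwrite("pics/w10.png",im)
```

```text
t17.53 p [0.557  0.1695 0.1203] x [ 0.     0.001 -1.   ] y [ 0.541 -0.841 -0.001] F [-0.  -0.5 -0.1] w0.0415 q [-1.02  0.43  0.8   1.76 -0.35  1.1  -1.1 ]
```

View pics/w10.png

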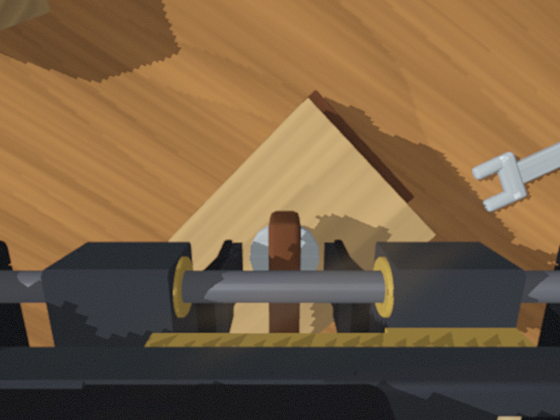

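Fingers are clear of the bar (285,215–330) on both sides. Retreat straight up.

arm_command(
  targets=[0, 0, 0, -0.2, 0, 0, 0.5, 0, 0, 0, -0.3, 0, 0, 0.5, 0, 0, 0, -0.4, 0, 0, 0.5, 0, 0, 0, -0.5, 0, 0, 0.5, 0, 0, 0, -0.6, 0, 0, 0.5, 0, 0, 0, -0.7, 0, 0, 0.5, 0, 0, 0, -0.8, 0, 0, 0.5, 0, 0, 0, -0.5, 0, 0, 0.5, 0, 0, 0, 0, 0, 0, 0.5],
)

```text
time: 18.33
ee_pos: [0.5576, 0.1685, 0.2325]
eef_rot: [0.68, 0.199, -0.677, 0.198]
ft_force: [-0.1, 0.1, -0.2]
width: 0.0439
```

Run:
```python
from h import *
import cv2
st()
T=tool();np.save("T11.npy",T)
im=camera("wrist")[:,:,::-1];cv2.imwrite("pics/w11.png",im)
im=camera("side")[:,:,::-1];cv2.imwrite("pics/s11.png",im);cv2.imwrite("pics/s11c.png",cv2.resize(im[120:270,220:340],None,fx=4,fy=4,interpolation=cv2.INTER_CUBIC))
for z in (.085,.091): print(pr("side",np.array([.5555,.169,z])))
```

```text
t18.33 p [0.5576 0.1685 0.2325] x [ 0.003  0.002 -1.   ] y [ 0.54  -0.842 -0.001] F [-0.1  0.1 -0.2] w0.0439 q [-1.07  0.31  0.86  1.64 -0.25  1.3  -1.17]
[271.26676428 177.44890547]
[271.29690845 175.53155965]
```

View pics/w11.png

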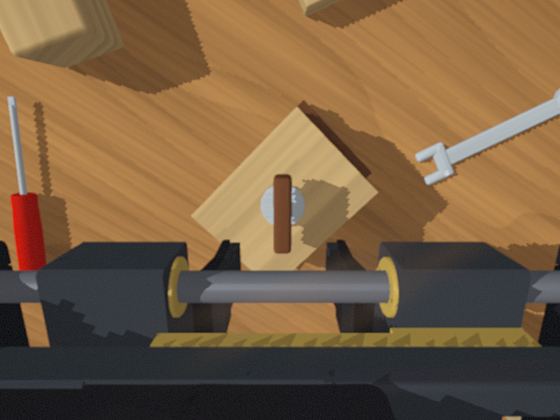

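View pics/s11c.png

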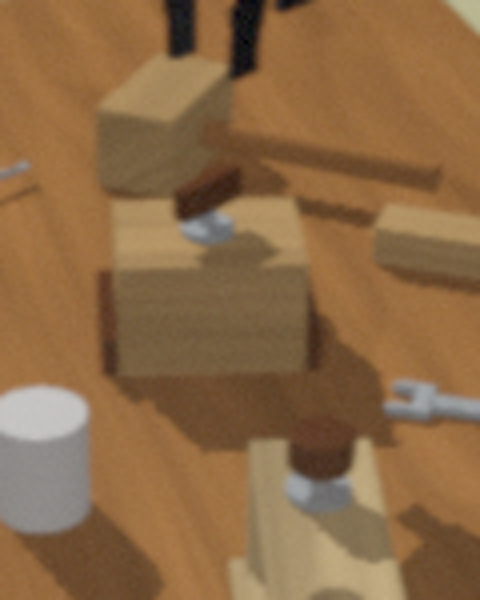

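```bash
python3 -c "
from bench import *
print(read_state()['time'],close_job())"
```

```text
the job is handed in; nothing more can be done
18.4333 None
```

The bar-handled bolt is screwed down with its collar on the block and released, and I handed the job in at 18.4 s. The robot touched nothing at the end.

- **Pick and lower:** I gripped the bolt by its bar at 30 N, lifted it straight out of the rack and lowered it into the well. It met the insert top where expected, at TCP height 0.1337 m. That first touch was the highest reading I saw, about 11 N on the wrist, or about 12.5 N allowing for the bolt's weight. That is above the 3–8 N you asked for but well under the 30 N limit.
- **Feeling for the thread:** I eased off and turned clockwise, with readings between turns of about 0 to 4 N. The pin dropped 10 mm through the slots about 20–30° after I started turning and touched the floor at about 7 N.
- **Screwing home:** It went down the ramp with a few newtons, and the height stopped changing at TCP 0.1203 m. I turned on to about 1.23 rad past the point where it touched the floor, or about 1.36 rad from my estimate of the slot centre. There was no sign of the hard stop.

**Last checks:**
- TCP height is 5.0 mm below where I gripped the bolt in the rack, which puts the collar underside at 0.085 m, the block's top.
- In the side picture the collar sits on the block within about 1 pixel, and the spare bolt is still in its rack hole.
- The drop from insert floor to seat measured 3.6 mm rather than 4 mm, which I put down to measurement scatter.
- My estimate of the well centre differed by 1–3 mm between cameras. The bolt still went in without side load.
- Between the start and the grasp, the green look-alikes went from looking upright to lying flat in the side view. The gripper never came near them.

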